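# Take the finished blank out of the drying box

## Robot

A 6-joint arm with a two-finger parallel gripper is mounted at the origin on a cart in front of the work surface, level with it; the furniture and walls round the work are solid. World frame = base frame: x ahead of the robot, y to its left, z up, the work surface at z = 0. Lengths are in m, angles in rad, forces in N, time in s.
With the tool pointing down it reaches from about 0.325 to 0.775 m from the base axis. Payload 5.5 kg.
Tool frame: the origin (TCP) lies between the finger pads; the fingertips stand ctrl.tcp_to_tips ahead of it and the grasp point (between the pads) lies 3 mm ahead of it (ctrl.tcp_to_tips is the distance from the TCP to the fingertips, in m); z points along the fingers, y is the line along which they close (so a half turn about z gives the same grasp; the last joint's range is limited). The gripper opens to 85 mm and grips with 20 to 120 N. Pads are 22 mm wide; open, the fingers measure 114 mm over their backs; the gripper's body (76 mm by 85 mm) begins 54 mm behind the grasp point. The pads swing forward as they close: fully open they stand 13 mm farther back than shut.
Start: joints at [-1.406, 0.091, 1.231, -0, 1.82, -0.057], TCP at [0.132, -0.585, 0.253] pointing down, gripper open.
Joint ranges: [-2.87, 2.87], [-0.86, 2.18], [0.17, 2.46], [-1.51, 4.65], [0.06, 2.69], [-2.65, 2.65]. Speed limits (rad/s): [2.57, 2.57, 3.01, 3.14, 3.14, 3.14].

## Interface

Orientations are given as a unit quaternion [w, x, y, z].
In Python, from cell import monitor, read_camera, calibration, ticket, boxes_of, regions_of, tip_of, ctrl gives the robot as it stands. The module is installed in compiled form; this text tells all that it offers.
- The arm moves only by the shell command python3 -m inch 'ROWS' [FORCE]. ROWS is JSON, a list of rows, each a list of 7 numbers: the shift along the world's x, y, z in mm, then the turn, a rotation vector about the world's x, y, z in rad, then the gripper's target within -1 to 1 (shut at 1, half-way at 0, fully open at -1). In form: [[dx, dy, dz, rx, ry, rz, claw], ...]. A call has exactly 5 rows; each row shifts and turns the commanded pose from where the row before left it; what a row does not reach is not made up. A row lasts 1/12 s, in which the tool goes at most 41.7 mm and 7.16 degrees, less where a joint would pass 70% of its speed; a pose out of reach is approached as far as the arm can. A call is refused whole if a number of a shift passes 41.7 or a number of a turn 0.125, either way. A call with a gripper value outside its range is refused whole. The fingers move at their own pace and stop on an object; FORCE is the grip in N (left out, the last holds). Time passes only in rows, so rows that do not move let the fingers close, or fill a call up. It gives the time, the measured TCP pose, the force, the opening and the grip force at its end, in the units of the state.
- monitor.get_state(): the state, without advancing time (a new reading comes with each control period).
- read_camera(name): name is "scene" or "side" or "wrist"; returns the picture (420x560x3 uint8, red, green, blue); there is no depth.
- calibration(name): a dict with "fx", "fy", "cx", "cy" (pixels), "R" (3x3) and "t" (3): a world point X has camera coordinates R X + t; the wrist camera has in their place "mount" (4x4, takes a point from camera to tool coordinates, whose origin is the TCP and whose axes are the flange's). Camera axes: x right, y down, z forward; pixel columns grow to the right and rows downward; lengths in m; the calibration is good to about 2 mm. A picture is of the moment at which its call begins: read the wrist's pose just before it. calibration takes no time and is no camera call.
- ticket.hand_in(): hands the job in; it is judged then, once.
Trained networks look in the newest picture that a camera, given by its name, has taken for a name from the list of things; names that differ only in an ending like _2 or _b are one class to them, and where a whole thing is asked for, a point or a joint stands for the part that bears it (a point fixed in the world has none). Each returns a list of dicts, best first, with "score" (0 to 1); they miss things now and then, are a little off and sometimes report something else, mostly with a low value. They report only what shows in the picture. A call takes as long as a camera call.
- boxes_of(camera, label): "extent" ([centre column, centre row, width, height] as shares, 0 to 1, of the picture: columns of its width, rows of its height, round what is visible of it).
- regions_of(camera, label): "pixels" (420x560 bool, what is visible of it) and "extent" ([centre column, centre row, width, height] as shares, 0 to 1, of the picture: columns of its width, rows of its height, round what is visible of it).
- tip_of(camera, label): "at" ([row, column] as shares, 0 to 1, of the picture: columns of its width, rows of its height: a listed point, or the origin of a listed thing).
The state is a dict: "time_s": time; "joints": joint angles; "joint_velocities": joint speeds; "effort": joint torques, N m; "tool_pos": TCP position; "orientation": TCP orientation; "contact_force": force on the tool from outside, world axes, zero at the start; "moment": the same for the moment, N m; "opening": opening from 0.0 (shut) to 1.0 (fully open); "finger_force": force on a finger pad.
Only numpy, scipy, OpenCV 4.12 (cv2) and the standard library are available. Lean on these libraries where they do the work, as an engineer would, in place of code of your own. Each camera call takes 0.05 s, during which the arm holds its last target. There are 200 camera calls.

## Task

The varnished wooden blank on the pedestal inside the drying box is dry. Reach in through the round port in the roof, lift the blank straight out without ramming the box, and set it down gently, standing upright on its end as it stood, in the shallow wooden tray. Leave the identical spare blank on the desk where it is.

Things in the scene. Friction and masses are not known exactly. Their poses are not given: they have to be found in the camera images.
- blank_center (a point): Centre (half-way up) of the blank to take: brown wooden block 29 mm (its x) by 46 mm (its y) by 66 mm tall (its z, up), about 50 g, standing on the pedestal in the drying box within 10 mm of the port's axis, turned up to 30 degrees to the box. Its top is 9 mm below the roof's top face. Best gripped from above across the 29 mm (along its x).
- drying_box: Fixed box, 190 x 190 mm, 120 mm high: clear walls, grey roof 6 mm thick with a central round port of 141 mm clear diameter, edged by a black rubber ring 3 mm above the roof. On its centre line inside stands a round pedestal, 68 mm across, its flat top 45 mm above the desk. Origin: centre of the underside, on the desk; z up, x, y along its sides (x roughly away from the robot).
- tray: Fixed shallow square tray of pale wood, 120 x 120 mm outside, walls 5 mm thick and 14 mm high, floor 5 mm thick (inner floor 110 x 110 mm, 5 mm above the desk), empty. Origin: centre of its underside, on the desk; z up, x and y along its sides. It may be left or right of the box.
- spare_center (a point): Centre (half-way up) of the spare blank, same shape and size as the one to take (29 x 46 x 66 mm), standing loose on the desk behind the box and tray. To be left alone.

How it is judged:
On the way:
1. the blank is lifted out through the port (its centre more than 20 mm above the roof) (z of blank_center in the frame of drying_box above 0.14 m), for 0.1 s.
At the end, for the whole second after the job is handed in: The blank stands upright (within 10 degrees, same end down) on the tray's floor inside its walls (centre within 45 mm of the tray's centre along each side), and the spare blank is within 20 mm of where it stood (x of blank_center in the frame of tray between -0.045 and 0.045 m and y of blank_center in the frame of tray between -0.045 and 0.045 m and z of blank_center in the frame of tray between 0.032 and 0.044 m and angle between blank_center's own z axis and vertical below 0.17 rad and distance of spare_center from where it was at the start of the episode below 0.02 m); the robot touches nothing.
It fails at once if the blank falls or is thrown: not held, and faster than 0.6 m/s (a drop of about 20 mm) (contact force between the fingers and blank below 0.05 N and linear speed of blank above 0.6 m/s).
It fails at once if the drying box is rammed (more than 40 N on it) (contact force between anything else and drying_box above 40 N).
It fails at once if the spare blank is moved more than 20 mm (distance of spare_center from where it was at the start of the episode above 0.02 m).
It also fails if it takes over 38 s, if anything falls off the work surface, if the arm or the gripper's body presses on something with over 40 N, if the wrist force passes 120 N, or if a joint passes its speed limit or range.

## Working session

There is one attempt and no reset: what is moved stays moved. The work goes in short steps, Python scripts to look and compute and a shell command to move; the robot and the scene stay as the last step left them, time stands still between calls to the robot, and variables do not carry over. Pictures are saved under pics/ and viewed, at most 10 in all, crops included, and the job is handed in when it is done.

```bash
mkdir -p pics
cat > h.py <<'E'
import numpy as np, cv2
from cell import *
from scipy.spatial.transform import Rotation as Rn
def cam(n):
    c=calibration(n); 
    K=np.array([[c['fx'],0,c['cx']],[0,c['fy'],c['cy']],[0,0,1.]])
    if 'R' in c: return K,np.array(c['R']),np.array(c['t'])
    s=monitor.get_state(); q=s['orientation']; T=np.eye(4)
    T[:3,:3]=Rn.from_quat([q[1],q[2],q[3],q[0]]).as_matrix(); T[:3,3]=s['tool_pos']
    W=np.linalg.inv(T@np.array(c['mount'])); return K,W[:3,:3],W[:3,3]
def ray(C,u,v,z):
    K,R,t=C; o=-R.T@t; d=R.T@np.linalg.inv(K)@[u,v,1]; return o+d*(z-o[2])/d[2]
def proj(C,X):
    K,R,t=C; p=K@(R@np.array(X)+t); return p[:2]/p[2]
def snap(n,f):
    C=cam(n); im=read_camera(n); cv2.imwrite('pics/'+f,im[:,:,::-1]); return C,im
E
python3 - <<'E'
from h import *
print(monitor.get_state(), ctrl.tcp_to_tips)
for n in ['scene','side']:
    C,im=snap(n,n+'0.png'); print(n,-C[1].T@C[2])
    for l,z in [('blank_center',.078),('drying_box',0),('tray',0),('spare_center',.033)]:
        for d in tip_of(n,l)[:2]:
            r,c=d['at']; u,v=c*560,r*420
            print(l,round(d['score'],2),round(u),round(v),ray(C,u,v,z).round(3))
a=cv2.imread('pics/scene0.png');b=cv2.imread('pics/side0.png')
cv2.imwrite('pics/ab.png',cv2.resize(np.hstack([a,b]),(800,300)))
E
```

```text
{'time_s': 0.0, 'joints': array([-1.40567120e+00,  9.18683045e-02,  1.23189836e+00,  3.25215299e-05,
        1.81983420e+00, -5.67133923e-02]), 'joint_velocities': array([ 0.00107743,  0.00228687, -0.0014026 , -0.00038605,  0.00045967,
        0.00061856]), 'effort': array([ 6.53033258e-04, -4.58731914e+01, -4.18023634e+01, -4.11402777e-05,
        1.16203265e-02, -1.68942739e-05]), 'tool_pos': array([ 0.13197269, -0.58504689,  0.25213815]), 'orientation': array([-1.00348570e-03,  9.93853820e-01,  1.10695868e-01, -3.86618260e-05]), 'contact_force': array([ 0.25020504, -0.45565296, -0.40639978]), 'moment': array([ 0.04664139, -0.03552434, -0.05052068]), 'finger_force': 0.0, 'opening': 1.0025994290107283} 0.022
scene [ 0.26327133 -0.1516828   0.64800213]
blank_center 0.68 290 248 [0.544 0.257 0.078]
drying_box 0.73 285 275 [0.532 0.258 0.   ]
tray 0.78 227 214 [0.516 0.484 0.   ]
spare_center 0.94 351 232 [0.7   0.254 0.033]
side [0.13440997 0.15652072 0.75890618]
blank_center 0.77 303 242 [0.542 0.261 0.078]
drying_box 0.66 299 259 [0.544 0.267 0.   ]
tray 0.81 213 244 [0.513 0.466 0.   ]
spare_center 0.76 321 202 [0.691 0.262 0.033]
```

View pics/ab.png

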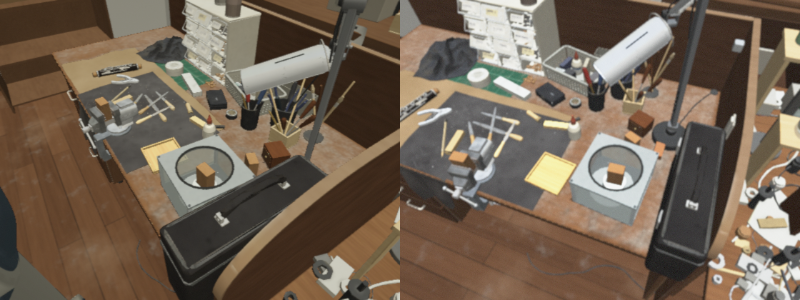

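The composite shows the grey box at about (205,175) in the left view, with the tray to its left. The spare is behind the box at (252,160). A tall black case and a wooden partition stand on the robot's side, and a lamp hangs overhead. I'll look at both larger to judge the obstacles.

View pics/scene0.png

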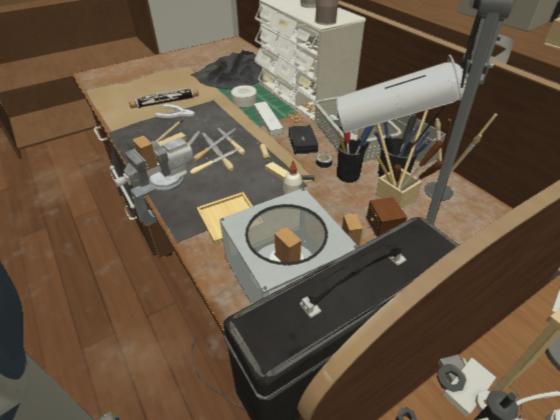

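View pics/side0.png

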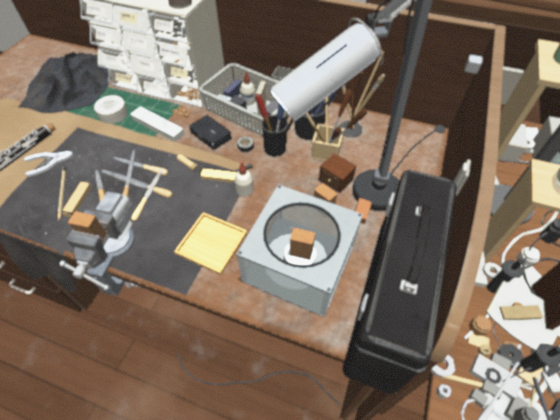

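The scene view shows the port at about (288,233), the tray at (227,215) and the spare at (352,228). The case's top handle has latches at (310,307) and (398,259). In the side view the port is at (302,235), the tray at (211,243), the latches at (408,287) and (418,210), and the partition's top edge runs from (500,30) to (430,365). I'll triangulate the obstacles.

```bash
cat >> h.py <<'E'
def tri(a,b,pa,pb):
    Pa,Pb=[C[0]@np.c_[C[1],C[2]] for C in (a,b)]
    X=cv2.triangulatePoints(Pa,Pb,np.array(pa,float),np.array(pb,float)).ravel(); X=X[:3]/X[3]
    return X.round(3), (proj(a,X)-pa).round(1)
E
python3 - <<'E'
from h import *
a,b=cam('scene'),cam('side')
for n,p,q in [('latch near',(310,307),(408,287)),('latch far',(398,259),(418,210)),('case corner near L',(229,322),(362,345)),('case far corner',(405,220),(402,173)),
 ('lamp end',(338,112),(276,103)),('lamp top far',(455,66),(360,30)),('pole base',(437,190),(378,190)),('partition front',(303,395),(430,358)),
 ('glue',(294,163),(242,165)),('vise',(190,142),(122,193))]:
    print(n,*tri(a,b,p,q))
for n,C in (('scene',a),('side',b)):
    # expected outlines at box pose guesses
    read_camera(n)
    for l in ['drying_box','tray','blank_center','spare_center']:
        for d in boxes_of(n,l)[:2]: print(n,l,round(d['score'],2),(np.array(d['extent'])*[560,420,560,420]).round())
E
```

```text
latch near [0.443 0.064 0.212] [-0.4  0.5]
latch far [0.611 0.069 0.192] [ 0.2 -0.3]
case corner near L [0.343 0.109 0.196] [-3.6  3.9]
case far corner [0.669 0.113 0.21 ] [ 1.4 -2. ]
lamp end [0.758 0.399 0.235] [-0.3  0.4]
lamp top far [0.924 0.273 0.336] [-1.4  2.2]
pole base [0.717 0.135 0.184] [-23.5  20.2]
partition front [ 0.383 -0.     0.14 ] [-4.7  5. ]
glue [0.691 0.462 0.09 ] [-0.6  0.9]
vise [0.52  0.682 0.09 ] [-0.7  0.9]
scene drying_box 0.8 [286. 246. 136. 113.]
scene tray 0.68 [224. 216.  52.  51.]
scene tray 0.63 [352. 231.  19.  33.]
scene blank_center 0.83 [289. 245.  25.  40.]
scene spare_center 0.73 [351. 230.  18.  36.]
side drying_box 0.72 [299. 249. 121. 135.]
side tray 0.43 [322. 195.  18.  21.]
side blank_center 0.74 [305. 244.  26.  30.]
side spare_center 0.59 [323. 195.  22.  19.]
```

```bash
python3 - <<'E'
from h import *
a,b=cam('scene'),cam('side')
def yplane(C,p,y):
    K,R,t=C;o=-R.T@t;d=R.T@np.linalg.inv(K)@[*p,1];return (o+d*(y-o[1])/d[1]).round(3)
for y in (0.02,-.02): print(y,[yplane(a,p,y) for p in [(400,300),(480,240),(550,188)]],[yplane(b,p,y) for p in [(445,300),(470,180),(492,60)]])
E
python3 -m inch '[[0,0,41,0,0,0,-0.2],[0,0,41,0,0,0,-0.2],[0,10,41,0,0,0,-0.2],[20,20,41,0,0,0.1,-0.2],[30,25,30,0,0,0.12,-0.2]]'
```

```text
0.02 [array([0.568, 0.02 , 0.18 ]), array([0.73 , 0.02 , 0.206]), array([0.897, 0.02 , 0.232])] [array([0.416, 0.02 , 0.255]), array([0.603, 0.02 , 0.305]), array([0.863, 0.02 , 0.352])]
-0.02 [array([ 0.497, -0.02 ,  0.289]), array([ 0.621, -0.02 ,  0.309]), array([ 0.749, -0.02 ,  0.329])] [array([ 0.498, -0.02 ,  0.107]), array([ 0.74 , -0.02 ,  0.171]), array([ 1.077, -0.02 ,  0.233])]
time_s: 1.42
tool_pos: [0.1727, -0.5375, 0.4388]
orientation: [0.002, 0.976, 0.219, -0.0]
contact_force: [0.6, -0.6, 0.1]
opening: 0.602
finger_force: 0.0
```

```bash
python3 -m inch '[[19,36,2,0,0,0.11,-0.2],[19,36,2,0,0,0.11,-0.2],[19,36,2,0,0,0.11,-0.2],[19,36,0,0,0,0.11,-0.2],[19,36,0,0,0,0.11,-0.2]]'
python3 -m inch '[[19,36,2,0,0,0.11,-0.2],[19,36,2,0,0,0.11,-0.2],[19,36,2,0,0,0.11,-0.2],[19,36,0,0,0,0.11,-0.2],[19,36,0,0,0,0.11,-0.2]]'
```

```text
time_s: 1.83
tool_pos: [0.2695, -0.3558, 0.4418]
orientation: [0.0, 0.878, 0.478, 0.0]
contact_force: [0.9, 0.4, 0.8]
opening: 0.596
finger_force: 0.0
time_s: 2.25
tool_pos: [0.3643, -0.1756, 0.448]
orientation: [0.001, 0.716, 0.699, 0.0]
contact_force: [0.4, -0.9, -0.1]
opening: 0.598
finger_force: 0.0
```

```bash
python3 -m inch '[[19,36,0,0,0,0,-0.2],[19,36,0,0,0,0,-0.2],[19,36,0,0,0,0,-0.2],[12,36,0,0,0,0,-0.2],[10,36,0,0,0,0,-0.2]]'; python3 -c "
from h import *
print(monitor.get_state()['joints'], calibration('wrist')['mount'])"
```

```text
time_s: 2.67
tool_pos: [0.4436, 0.0045, 0.4472]
orientation: [-0.0, 0.717, 0.697, -0.0]
contact_force: [-0.1, -0.9, -0.2]
opening: 0.599
finger_force: 0.0
[-6.64989095e-02 -1.88662201e-01  1.14524791e+00 -6.02003016e-05
  2.18516793e+00 -3.79020300e-02] [[-1.27658535e-05 -9.53403605e-01 -3.01697805e-01  7.67040238e-02]
 [ 9.99998783e-01 -4.82773708e-04  1.48331326e-03  3.12550372e-05]
 [-1.55984798e-03 -3.01697419e-01  9.53402451e-01 -1.22462059e-01]
 [ 0.00000000e+00  0.00000000e+00  0.00000000e+00  1.00000000e+00]]
```

```bash
python3 -m inch '[[14,40,-5,0,0,0,-0.2],[14,39,-5,0,0,0,-0.2],[14,37,-5,0,0,0,-0.2],[14,36,-10,0,0,0,-0.2],[14,36,-10,0,0,0,-0.2]]'
python3 -m inch '[[14,36,-10,0,0,0,-0.2],[12,30,-10,0,0,0,-0.2],[0,0,-10,0,0,0,-0.2],[0,0,0,0,0,0,-0.2],[0,0,0,0,0,0,-0.2]]'
python3 - <<'E'
from h import *
C,im=snap('wrist','w1.png')
for l,z in [('blank_center',.078),('drying_box',0),('spare_center',.033),('tray',0)]:
    for d in tip_of('wrist',l)[:2]:
        r,c=d['at']; u,v=c*560,r*420; print(l,round(d['score'],2),round(u),round(v),ray(C,u,v,z).round(3))
for d in regions_of('wrist','blank_center')[:1]:
    m=d['pixels'].astype(np.uint8); print(d['score'],m.sum(),cv2.boundingRect(m))
print(monitor.get_state()['joints'])
E
```

```text
time_s: 3.08
tool_pos: [0.5129, 0.1916, 0.4127]
orientation: [0.0, 0.717, 0.697, 0.001]
contact_force: [0.6, 0.4, 0.2]
opening: 0.598
finger_force: 0.0
time_s: 3.5
tool_pos: [0.5386, 0.2555, 0.3819]
orientation: [-0.0, 0.717, 0.697, -0.001]
contact_force: [-0.2, -0.4, -0.2]
opening: 0.601
finger_force: 0.0
blank_center 0.71 276 147 [0.538 0.263 0.078]
drying_box 0.76 273 141 [0.533 0.259 0.   ]
spare_center 0.75 404 145 [0.698 0.255 0.033]
0.76 1275 (261, 128, 30, 50)
[ 3.84443749e-01  1.49744975e-01  9.31096484e-01 -1.50989568e-05
  2.05810164e+00  4.14612780e-01]
```

View pics/w1.png

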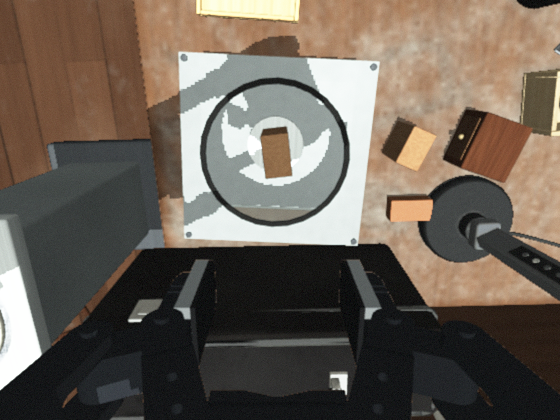

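The wrist view shows the port centred at about (275,151), with the blank's top face inside it around (277,155), turned a few degrees. The spare is at (408,145), the tray's lower edge is at (247,10), and the fingers are at the bottom. I'll crop in to get the blank's yaw.

Run:
```python
import cv2
a=cv2.imread('pics/w1.png')[70:235,190:360]
cv2.imwrite('pics/w1c.png',cv2.resize(a,None,fx=3.5,fy=3.5,interpolation=cv2.INTER_CUBIC))
```

```text
(no output)
```

View pics/w1c.png

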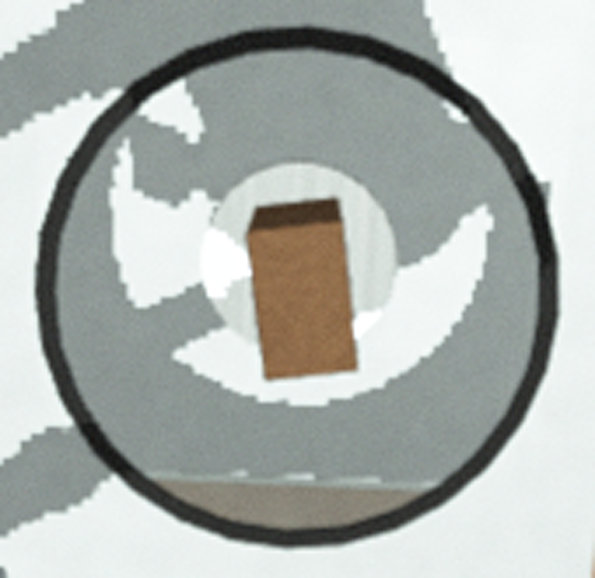

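The crop shows the top face with corners at (248,236), (343,222), (357,369) and (267,380). The ring is centred at (297,286).

Run:
```python
from h import *
C=cam('wrist')
f=lambda p,z:ray(C,p[0]/3.5+190-.4,p[1]/3.5+70-.4,z)
q=[f(p,.111) for p in [(248,236),(343,222),(357,369),(267,380)]]
print(np.round(q,4), 'centre',np.mean(q,0).round(4))
e=lambda i,j:(q[j]-q[i])[:2]
for i,j in [(0,1),(3,2),(3,0),(2,1)]: v=e(i,j);print(np.linalg.norm(v).round(4),np.degrees(np.arctan2(v[1],v[0])).round(1))
print('ring',f((297,286),.123).round(4), [f(p,.123).round(4) for p in [(48,290),(548,282),(300,38),(296,534)]])
g=[ray(C,*p,.12) for p in [(180,52),(380,62),(357,246),(186,240)]];print('roof',np.mean(g,0).round(4))
R=Rn.from_quat([.717,.697,0,0]);print(R.apply([0,1,0]))
```

```text
[[0.5234 0.279  0.111 ]
 [0.5517 0.2823 0.111 ]
 [0.555  0.2375 0.111 ]
 [0.5273 0.2349 0.111 ]] centre [0.5394 0.2584 0.111 ]
0.0285 6.6
0.0278 5.4
0.0443 95.1
0.0449 94.2
ring [0.5376 0.2657 0.123 ] [array([0.4649, 0.2668, 0.123 ]), array([0.6108, 0.2646, 0.123 ]), array([0.5406, 0.3344, 0.123 ]), array([0.5348, 0.1887, 0.123 ])]
roof [0.5387 0.2593 0.12  ]
[ 0.99959996 -0.02828288  0.        ]
```

```bash
python3 -m inch '[[1,3,-40,0,0,0.06,-0.2],[0,0,-40,0,0,0.06,-0.2],[0,0,-40,0,0,0,-0.2],[0,0,-30,0,0,0,-0.2],[0,0,0,0,0,0,-0.2]]'
python3 - <<'E'
from h import *
C,im=snap('wrist','w2.png'); print(monitor.get_state()['tool_pos'])
for yaw,c in [(5.3,(.5394,.2584))]:
    r=Rn.from_euler('z',yaw,degrees=True).apply([[-.0145,-.023,0],[.0145,-.023,0],[.0145,.023,0],[-.0145,.023,0]])+[*c,.111]
    p=np.array([proj(C,x) for x in r]).round().astype(int)
    o=im[:,:,::-1].copy(); cv2.polylines(o,[p],True,(0,255,0),1); cv2.imwrite('pics/w2o.png',o)
E
```

```text
time_s: 4.22
tool_pos: [0.5372, 0.2569, 0.2239]
orientation: [-0.003, 0.674, 0.738, -0.006]
contact_force: [-1.0, -0.5, -1.8]
opening: 0.6
finger_force: 0.0
[0.53823411 0.25739016 0.22872135]
```

View pics/w2o.png

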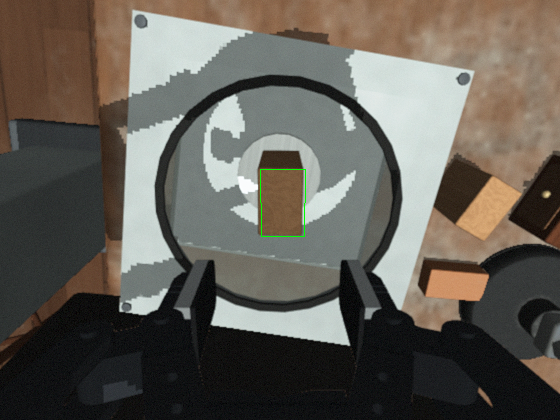

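The predicted outline falls on the top face (260–305, 168–237), so I'll descend.

```bash
python3 -m inch '[[1,1,-35,0,0,0,-0.2],[0,0,-35,0,0,0,-0.2],[0,0,-30,0,0,0,-0.2],[0,0,-15,0,0,0,-0.2],[0,0,0,0,0,0,-0.2]]'
python3 -m inch '[[0,0,-12,0,0,0,-0.2],[0,0,-12,0,0,0,-0.2],[0,0,0,0,0,0,-0.2],[0,0,0,0,0,0,0.0],[0,0,0,0,0,0,0.2]]' 30
```

```text
time_s: 4.68
tool_pos: [0.5404, 0.2591, 0.1166]
orientation: [-0.001, 0.674, 0.738, -0.001]
contact_force: [0.1, 0.8, -0.3]
opening: 0.6
finger_force: 0.0
time_s: 5.1
tool_pos: [0.5412, 0.2596, 0.0948]
orientation: [0.0, 0.674, 0.739, 0.001]
contact_force: [-0.5, 0.8, 1.2]
opening: 0.401
finger_force: 0.3
```

```bash
python3 -m inch '[[0,0,0,0,0,0,0.3],[0,0,0,0,0,0,0.5],[0,0,0,0,0,0,0.8],[0,0,0,0,0,0,1],[0,0,0,0,0,0,1]]' 35
python3 -m inch '[[0,0,5,0,0,0,1],[0,0,10,0,0,0,1],[0,0,20,0,0,0,1],[0,0,25,0,0,0,1],[0,0,25,0,0,0,1]]'
```

```text
time_s: 5.52
tool_pos: [0.5413, 0.2597, 0.0949]
orientation: [0.0, 0.674, 0.739, 0.001]
contact_force: [0.2, -0.4, 6.0]
opening: 0.334
finger_force: 35.6
time_s: 5.93
tool_pos: [0.5402, 0.2592, 0.1791]
orientation: [-0.0, 0.674, 0.739, -0.001]
contact_force: [0.5, 0.6, -1.1]
opening: 0.342
finger_force: 35.1
```

```bash
python3 -m inch '[[0,0,25,0,0,0,1],[0,0,25,0,0,0,1],[0,0,10,0,0,0,1],[0,0,0,0,0,0,1],[0,10,0,0,0,0,1]]'
python3 -m inch '[[-2,15,0,0,0,0,1],[-2,20,0,0,0,0,1],[-2,25,0,0,0,0,1],[-3,20,0,0,0,0,1],[0,10,0,0,0,0,1]]'
python3 - <<'E'
from h import *
read_camera('wrist');C,im=snap('wrist','w3.png'); print(monitor.get_state()['tool_pos'])
for d in tip_of('wrist','tray')[:2]:
    r,c=d['at']; print('tray',d['score'],c*560,r*420,ray(C,c*560,r*420,0).round(3))
for d in regions_of('wrist','tray')[:2]:
    m=d['pixels'].astype(np.uint8); x=cv2.minAreaRect(np.argwhere(m)[:,::-1].astype(np.float32));b=cv2.boxPoints(x)
    g=np.array([ray(C,*p,.012) for p in b]).round(3); print(d['score'],b.round(),g[:,:2],g.mean(0))
E
```

```text
time_s: 6.35
tool_pos: [0.5411, 0.2685, 0.2385]
orientation: [0.0, 0.675, 0.738, -0.0]
contact_force: [0.2, 0.4, -1.1]
opening: 0.335
finger_force: 35.1
time_s: 6.77
tool_pos: [0.5299, 0.3627, 0.2354]
orientation: [-0.001, 0.673, 0.74, -0.002]
contact_force: [-0.3, -1.1, -0.9]
opening: 0.339
finger_force: 35.1
[0.53060766 0.36149328 0.23592072]
tray 0.88 269.808 51.114000000000004 [0.513 0.466 0.   ]
0.68 [[182. 106.]
 [209. -28.]
 [354.   0.]
 [328. 135.]] [[0.44  0.412]
 [0.459 0.52 ]
 [0.579 0.51 ]
 [0.573 0.4  ]] [0.51275 0.4605  0.012  ]
0.49 [[231. 203.]
 [324. 203.]
 [324. 385.]
 [231. 385.]] [[0.489 0.326]
 [0.577 0.335]
 [0.606 0.12 ]
 [0.501 0.11 ]] [0.54325 0.22275 0.012  ]
```

View pics/w3.png

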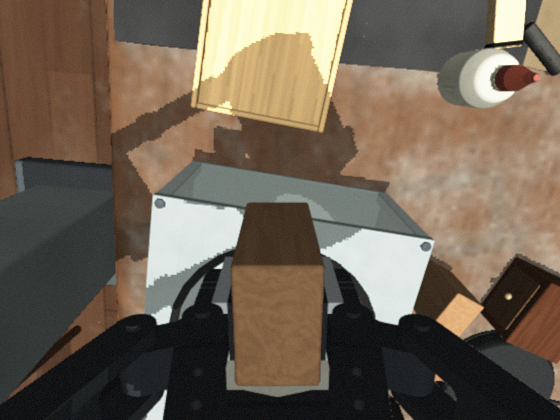

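The blank is held upright at (278,310). The tray's near edge runs from (192,107) to (323,132).

Run:
```python
from h import *
C=cam('wrist'); a,b=ray(C,192,106,.012)[:2],ray(C,323,131,.012)[:2]
v=b-a; L=np.linalg.norm(v); n=np.array([-v[1],v[0]])/L; print(a,b,L,np.degrees(np.arctan2(v[1],v[0])),(a+b)/2+.06*n)
```

```text
[0.45073171 0.40944102] [0.56996317 0.39822719] 0.11975762583310884 -5.372914231733994 [0.5159657  0.46357049]
```

```bash
python3 -m inch '[[-3,20,0,0,0,0,1],[-4,30,0,0,0,0,1],[-4,30,0,0,0,0,1],[-4,22,-5,0,0,0,1],[0,0,-25,0,0,0,1]]'
python3 -m inch '[[0,0,-30,0,0,0,1],[0,0,-30,0,0,0,1],[0,0,-30,0,0,0,1],[0,0,-20,0,0,0,1],[0,0,0,0,0,0,1]]'
python3 -m inch '[[0,0,-15,0,0,0,1],[0,0,-10,0,0,0,1],[0,0,-5,0,0,0,1],[0,0,0,0,0,0,1],[0,0,0,0,0,0,1]]'
```

```text
time_s: 7.38
tool_pos: [0.5168, 0.465, 0.2131]
orientation: [-0.0, 0.673, 0.739, 0.004]
contact_force: [0.2, 0.9, 0.4]
opening: 0.34
finger_force: 35.1
time_s: 7.8
tool_pos: [0.5151, 0.4583, 0.0913]
orientation: [-0.001, 0.675, 0.738, -0.005]
contact_force: [-0.3, -0.0, -1.7]
opening: 0.34
finger_force: 35.1
time_s: 8.22
tool_pos: [0.517, 0.4613, 0.0693]
orientation: [0.0, 0.674, 0.738, 0.0]
contact_force: [0.8, 0.8, -0.2]
opening: 0.339
finger_force: 35.1
```

```bash
python3 -m inch '[[0,1,-5,0,0,0,1],[0,1,-4,0,0,0,1],[0,0,-2,0,0,0,1],[0,0,0,0,0,0,1],[0,0,0,0,0,0,1]]'
python3 -m inch '[[0,0,-1,0,0,0,1],[0,0,-1,0,0,0,1],[0,0,-0.5,0,0,0,1],[0,0,0,0,0,0,1],[0,0,0,0,0,0,1]]'
```

```text
time_s: 8.63
tool_pos: [0.5166, 0.4634, 0.0573]
orientation: [-0.0, 0.674, 0.739, -0.0]
contact_force: [0.4, -0.5, -1.1]
opening: 0.332
finger_force: 35.1
time_s: 9.05
tool_pos: [0.5167, 0.4634, 0.0551]
orientation: [-0.0, 0.674, 0.739, 0.0]
contact_force: [0.0, 0.3, 0.9]
opening: 0.334
finger_force: 35.1
```

```bash
python3 -m inch '[[0,0,-0.5,0,0,0,1],[0,0,-0.5,0,0,0,1],[0,0,0,0,0,0,1],[0,0,0,0,0,0,1],[0,0,0,0,0,0,1]]'
```

```text
time_s: 9.47
tool_pos: [0.5169, 0.4635, 0.0549]
orientation: [0.0, 0.674, 0.739, 0.0]
contact_force: [-1.6, -2.0, 5.3]
opening: 0.337
finger_force: 35.6
```

Contact is firm at the expected height (5 N), so I'll release.

```bash
python3 -m inch '[[0,0,0,0,0,0,0.3],[0,0,0,0,0,0,0.1],[0,0,0,0,0,0,-0.1],[0,0,0,0,0,0,-0.2],[0,0,0,0,0,0,-0.2]]'
python3 -m inch '[[0,0,5,0,0,0,-0.2],[0,0,15,0,0,0,-0.2],[0,0,25,0,0,0,-0.2],[0,0,30,0,0,0,-0.2],[0,0,30,0,0,0,-0.2]]'
python3 -m inch '[[0,0,30,0,0,0,-0.2],[0,0,30,0,0,0,-0.2],[0,0,0,0,0,0,-0.2],[0,0,0,0,0,0,-0.2],[0,0,0,0,0,0,-0.2]]'
python3 - <<'E'
from h import *
for n in ('scene','wrist'):
    C,im=snap(n,n+'9.png')
    for l,z in [('blank_center',.038),('tray',0),('spare_center',.033)]:
        for d in tip_of(n,l)[:2]:
            r,c=d['at']; print(n,l,round(d['score'],2),ray(C,c*560,r*420,z).round(3))
a=cv2.imread('pics/scene9.png');b=cv2.imread('pics/wrist9.png')
cv2.imwrite('pics/ab9.png',cv2.resize(np.hstack([a,b]),(800,300)))
E
```

```text
time_s: 9.88
tool_pos: [0.5167, 0.4634, 0.0536]
orientation: [-0.0, 0.674, 0.739, -0.0]
contact_force: [-0.5, -0.1, 0.5]
opening: 0.594
finger_force: 0.0
time_s: 10.3
tool_pos: [0.5165, 0.4633, 0.1612]
orientation: [0.0, 0.674, 0.739, 0.0]
contact_force: [0.3, 0.0, 0.6]
opening: 0.599
finger_force: 0.0
time_s: 10.72
tool_pos: [0.5168, 0.4634, 0.2199]
orientation: [0.0, 0.674, 0.739, 0.001]
contact_force: [0.6, 0.5, -1.2]
opening: 0.601
finger_force: 0.0
scene blank_center 0.86 [0.523 0.468 0.038]
scene tray 0.86 [0.518 0.472 0.   ]
scene spare_center 0.78 [0.708 0.258 0.033]
wrist spare_center 0.55 [0.7   0.252 0.033]
```

View pics/ab9.png

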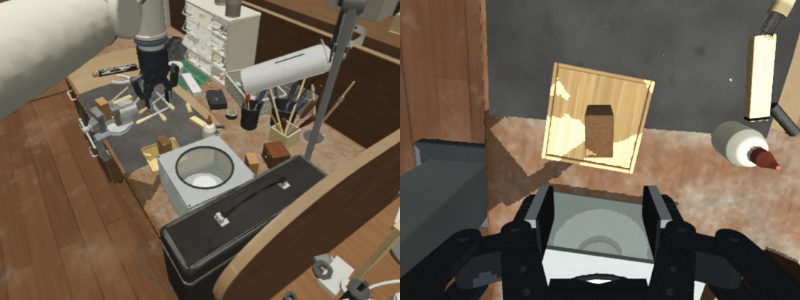

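The blank stands upright near the middle of the tray (wrist half, about (600,130)), the spare hasn't moved, and the gripper is clear.

```bash
python3 -c "
from cell import ticket
print(ticket.hand_in())"
```

```text
the job is handed in; nothing more can be done
None
```

The blank came out through the port and is standing upright near the middle of the tray, the spare is where it was, and I handed the job in at about 11 s; the hand-in returned no verdict.

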